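# Reverse the ratchet and open the cam clamp

### The arm

A 6-joint arm with a two-finger parallel gripper is mounted at the origin on a cart in front of the work surface, level with it; the furniture and walls round the work are solid. World frame = base frame: x ahead of the robot, y to its left, z up, the work surface at z = 0. Lengths are in mm, angles in rad, forces in N, time in s.
With the tool pointing down it reaches from about 400 to 925 mm from the base axis. Payload 12.5 kg.
Tool frame: the origin (TCP) lies on the centre line of the jaws, within the pads' length; the fingertips stand 8 mm ahead of it and the grasp point (between the pads) lies 11 mm behind it; z points along the fingers, x is the direction in which the jaws open and shut, and the axes are right-handed (so a half turn about z gives the same grasp; the last joint's range is limited). The gripper opens to 95 mm and grips with 3 to 60 N. Pads are 20 mm wide; open, the fingers measure 119 mm over their backs; the gripper's body (75 mm by 180 mm) begins 59 mm behind the grasp point.
Start: joints at [1.197, 0.491, 1.559, -0, 1.092, -0.106], TCP at [165.364, 602.744, 222.661] pointing down, gripper open.
Joint ranges: [-3.1, 3.1], [-0.84, 2.19], [0.05, 2.79], [-1.13, 4.28], [0.06, 2.93], [-2.69, 2.69]. Speed limits (rad/s): [2.22, 2.22, 2.79, 3.14, 3.14, 3.14].

### API

Orientations are given as [roll, pitch, yaw] about the fixed x, y, z axes, in that order (R = Rz(yaw) Ry(pitch) Rx(roll)).
In Python, from cell import env gives the robot as it stands. The module is installed in compiled form; this text tells all that it offers.
- The arm moves only by the tool send_rows, never from a script. Its argument "moves" is a list that holds one entry, the list of rows, each a list of 6 numbers: the shift along the tool's x, y, z as a fraction of full scale, then the turn, a rotation vector about the tool's x, y, z as a fraction of full scale. A call has 1 to 12 rows; each row is the pose to reach, as a shift and turn from the pose commanded when the call began, along the tool's axes at that moment; what a row does not reach only later rows make up. Full scale, the value 1, is 0.3 m for a shift and 90 degrees for a turn. A row lasts 1/12 s, in which the tool goes at most 41.7 mm and 7.16 degrees, less where a joint would pass 70% of its speed; a pose out of reach is approached as far as the arm can. A call with a number of a shift or a turn outside -1 to 1 is refused whole. A call with a gripper value outside its range is refused whole. "grip" is the gripper's target within -1 to 1 (shut at 1, half-way at 0, fully open at -1), set as the call begins (left out, the last holds). The fingers move at their own pace and stop on an object; the grip force is fixed at half the most. Time passes only in rows, so rows that repeat a pose let the fingers close. It gives the time, the measured TCP pose, the force and the opening at its end, in the units of the state.
- env.state(): the state, without advancing time (a new reading comes with each control period).
- env.read_camera(name): name is "scene" or "top" or "wrist"; returns a dict with "image" (420x560x3 uint8, red, green, blue), "mtx" (3x3 intrinsics, pixels), "T" (4x4, takes a point from camera to world coordinates); the wrist camera has in their place "mount" (4x4, takes a point from camera to tool coordinates, whose origin is the TCP and whose axes are the tool frame's). Camera axes: x right, y up, looking along -z (the intrinsics and any distortion apply to the point x, -y, -z); pixel columns grow to the right and rows downward; lengths in mm; the calibration is good to about 2 mm. A picture is of the moment at which its call begins: read the wrist's pose just before it. There is no depth.
- env.job_done(): hands the job in, once; it reports no verdict.
Trained networks look in the newest picture that a camera, given by its name, has taken for a name from the list of things; names that differ only in an ending like _2 or _b are one class to them, and where a whole thing is asked for, a point or a joint stands for the part that bears it (a point fixed in the world has none). Each returns a list of dicts, best first, with "confidence" (0 to 1); they miss things now and then, are a little off and sometimes report something else, mostly with a low value. They report only what shows in the picture. A call takes as long as a camera call. They do not tell look-alikes from the thing itself.
- env.look_for(camera, thing): "xy" ([column, row] in pixels, amid what is visible of it).
- env.outline_of(camera, thing): "region" (420x560 bool, what is visible of it) and "xy" ([column, row] in pixels, amid what is visible of it).
The state is a dict: "t": time; "joints": joint angles; "qvel": joint speeds; "tau": joint torques, N m; "eef_pos": TCP position; "tcp_rot": TCP orientation; "ft_force": force on the tool from outside, world axes, zero at the start; "moment": the same for the moment, N m; "opening": opening from 0.0 (shut) to 1.0 (fully open).
Only numpy, scipy, OpenCV 4.12 (cv2) and the standard library are available. Lean on these libraries where they do the work, as an engineer would, in place of code of your own. Each camera call takes 0.05 s, during which the arm holds its last target. There are 200 camera calls.

### The job

Open the cam clamp so that the cup in it can be taken out later: flip the small direction lever on top of the ratchet head over to its other side, so that the ratchet grips when turned counter-clockwise (seen from above), then swing the ratchet handle counter-clockwise, slowly, until the arm on the bolt comes up firmly against the upright stop pin and you feel it stop. Lean on it for a moment but do not force the stop. Let go, leaving the lever on its new side, the bolt's arm against the pin and the cup standing between the jaws, and do not disturb the things around.

Things in the scene. Friction and masses are not known exactly. Their poses are not given: they have to be found in the camera images.
- clamp: steel cam clamp fixed to the worktop: base plate x -55 to 55, y -50 to 115 mm, 12 mm thick. Origin on its underside, on the vertical bolt axis. Jaws and cup stand on its +y side (fixed jaw y 88 to 112, moving jaw y 28 to 50 mm, up to 48 mm high); the moving jaw draws back 6 mm per rad of bolt loosening
- ratchet: ratchet wrench turning level on the bolt. Origin on the bolt axis at worktop level, x axis outwards along the handle. Head 56 mm round, towards the handle 46 mm wide to x = 48, z 52 to 72 mm; neck 14 mm wide; black grip 20 mm wide, x 82 to 150, z 54 to 72 mm; end at x = 154. About 0.2 N m of drag; range 0.8 rad clockwise to 2.0 rad counter-clockwise of the clamp's -y
- grip (a point): middle of the black grip, 115 mm from the bolt axis, 63 mm above the worktop; push it sideways or pinch it from above. With the lever on the loosening side, a counter-clockwise swing takes the bolt along after up to 0.45 rad of free travel (14 teeth), a clockwise swing ratchets; on the tightening side a counter-clockwise swing only ratchets
- direction_lever (a joint): direction lever on the ratchet head, rad, growing counter-clockwise from above: -0.25 tightening side (start), +0.25 loosening side; stops at both ends, stays where left, needs about 1 N at its tab. Vertical pivot on the handle's centre line 36 mm from the bolt axis, tail outwards along the handle. Pushed on past its stop it swings the handle (from about 3 N)
- lever_tab (a point): centre of the lever's upright tab: 9 mm along the handle, 7 mm across, standing 73 to 94 mm above the worktop, 32 mm from the lever's pivot; this point is 85.5 mm above the worktop. It moves about 16 mm across the handle from side to side
- cam_bolt: bolt with hex top (25 mm over corners, top at 83 mm), cam and a stop arm. Origin on the bolt axis at worktop level, x axis along the stop arm. Starts tight, loosens counter-clockwise with about 0.25 N m of friction, stays where left. Arm 10 mm wide, reaching 42 mm from the axis, 36 to 46 mm above the worktop, below the ratchet head
- dog_face (a point): point on the leading (counter-clockwise) face of the bolt's stop arm, 36 mm from the bolt axis, 41 mm above the worktop
- stop_ring: aluminium ring 60 mm across round the bolt axis, with the upright stop pin; set differently each time: the bolt has about 0.6 to 0.95 rad to turn. Origin on the bolt axis 26.5 mm above the worktop, x axis towards the pin. A steady 12 N between arm and pin is firm (about 8 N in all at the middle of the grip); over 50 N (about 20 N at the grip) forces it
- pin (a point): centre of the stop pin (10 mm diameter, top 50.5 mm above the worktop), 36 mm from the bolt axis; the arm touches it when dog_face is 5 mm from this point
- cup: turned aluminium cup, 36 mm wide over the flange, 43 mm high, standing upright between the clamp's jaws; origin under its centre
- spare_cup: another such cup on the worktop beside the clamp; origin under its centre
- spare_cup_2: another such cup on the worktop beside the clamp; origin under its centre
- spanner: open-ended spanner lying flat beside the clamp, 137 x 30 x 8 mm, long along its y
- grease_tin: round tin with green lid, 69 mm wide, 28 mm high, farther back
- tape_roll: yellow tape roll lying flat, 92 mm wide, 19 mm high, farther back
There are look-alikes about, which are no part of the job. What is shaped like the cup but red is not meant.

How it is judged (in metres and radians):
On the way, in this order (a step that is already met when the one before it is completed fails the run):
1. the direction lever is flipped to the loosening side (value of joint direction_lever above 0.2 rad), for 0.2 s.
2. the bolt is turned until its arm presses firmly on the stop pin (over 12 N) (value of joint direction_lever above 0.2 rad and distance between dog_face and pin below 0.0075 m and contact force between cam_bolt and stop_ring above 12 N), for 0.15 s.
At the end, for the whole second after the job is handed in: direction lever on the loosening side (over 0.2 rad), bolt's arm against the stop pin (dog_face within 7.5 mm of the pin's centre, which is within 2.5 mm of touching), bolt and handle at rest, cup upright (within 0.1 rad) between the jaws and within 12 mm of where it stood (value of joint direction_lever above 0.2 rad and distance between dog_face and pin below 0.0075 m and angular speed of each of cam_bolt, ratchet below 0.05 rad/s and distance of cup from where it was at the start of the episode below 0.012 m and angle between cup's own z axis and vertical below 0.1 rad and linear speed of cup below 0.02 m/s).
It fails at once if the stop is forced: more than 50 N between the bolt's arm and the pin (contact force between cam_bolt and stop_ring above 50 N).
It fails at once if a bystander is pushed more than 25 mm away (distance of any of spare_cup, spare_cup_2, spanner, grease_tin, tape_roll from where it was at the start of the episode above 0.025 m).
It fails at once if the cup is knocked over or pulled out (angle between cup's own z axis and vertical above 0.4 rad or distance of cup from where it was at the start of the episode above 0.03 m).
It also fails if it takes over 58 s, if anything falls off the work surface, if the arm or the gripper's body presses on something with over 40 N, if the wrist force passes 120 N, or if a joint passes its speed limit or range.

## Working session

There is one attempt and no reset: what is moved stays moved. The work goes in short steps, Python scripts to look and compute and a tool call to move; the robot and the scene stay as the last step left them, time stands still between calls to the robot, and variables do not carry over. Pictures are saved under pics/ and viewed, about 8 in all and at most 12, crops included, and the job is handed in when it is done.

Besides the shell and the picture viewer there is one more tool, called after "Call:" as a command line: name --argument value ..., lists and objects as JSON in quotes. send_rows: Moves the arm, as the interface text tells. Its arguments: {"type":"object","properties":{"moves":{"type":"array","items":{"type":"array","items":{"type":"array","items":{"type":"number"}}}},"grip":{"type":"number"}},"required":["moves"]}

```bash
mkdir -p pics; cat > h.py <<'E'
import numpy as np, cv2
from cell import env
def cam(n):
    s=env.state(); c=env.read_camera(n)
    if 'T' not in c:
        from scipy.spatial.transform import Rotation as R
        T=np.eye(4); T[:3,3]=s['eef_pos']
        r=np.array(s['tcp_rot']); T[:3,:3]=R.from_euler('xyz',r).as_matrix() if r.size==3 else r
        c['T']=T@np.array(c['mount'])
    return c
def proj(c,p):
    q=np.linalg.inv(c['T'])@np.append(p,1); u=np.array(c['mtx'])@[q[0],-q[1],-q[2]]; return u[:2]/u[2]
def atz(c,uv,z):
    d=np.linalg.inv(c['mtx'])@[uv[0],uv[1],1]; d=np.array(c['T'])[:3,:3]@[d[0],-d[1],-d[2]]
    o=np.array(c['T'])[:3,3]; return o+d*(z-o[2])/d[2]
def save(c,n): cv2.imwrite('pics/'+n,c['image'][:,:,::-1])
E
python3 - <<'E'
from h import *
print(env.state())
Z=dict(clamp=6,ratchet=63,grip=63,direction_lever=80,lever_tab=85.5,cam_bolt=83,stop_ring=26.5,pin=50,dog_face=41,cup=43,spare_cup=43,spanner=8,grease_tin=28,tape_roll=19)
ims=[]
for n in('top','scene'):
    c=cam(n); ims.append(c['image']); save(c,n+'0.png')
    print(n,[k for k in c],c['mtx'].tolist() if n=='top' else '', np.round(c['T'],2).tolist())
    for k,z in Z.items():
        try:
            for d in env.look_for(n,k): print(n,k,np.round(d['xy']),round(d['confidence'],2),np.round(atz(c,d['xy'],z)[:2]))
        except Exception as e: print(k,e)
E
```

```text
{'t': 0.0, 'joints': array([ 1.19741341e+00,  4.91583357e-01,  1.55946914e+00,  9.62349490e-06,
        1.09167420e+00, -1.05593545e-01]), 'qvel': array([ 2.60844649e-03,  9.81521022e-05, -7.12819658e-04,  7.26842135e-04,
        1.02673114e-03, -1.11631083e-03]), 'tau': array([-6.99496013e-04, -6.12645221e+01, -2.58168232e+01,  6.92623411e-02,
        4.82288003e-02, -1.21557200e-04]), 'eef_pos': array([165.26016267, 602.50945781, 222.04017173]), 'tcp_rot': array([-3.14146464e+00,  1.12683238e-03,  1.30300258e+00]), 'ft_force': array([ 0.35090413, -0.026795  , -0.20195757]), 'moment': array([-0.00924801,  0.03445405, -0.01275039]), 'opening': 0.999404804382292}
top ['image', 'mtx', 'T'] [[494.97085448269246, 0.0, 284.1786993194033], [0.0, 494.97085448269246, 214.32773443265432], [0.0, 0.0, 1.0]] [[-0.0, 0.98, -0.2, 383.37], [-1.0, -0.0, -0.0, 221.33], [-0.01, 0.2, 0.98, 1010.65], [0.0, 0.0, 0.0, 1.0]]
top clamp [280. 259.] 0.95 [499. 235.]
top ratchet [280. 228.] 0.91 [553. 235.]
top grip [280. 226.] 0.7 [558. 234.]
top direction_lever [282. 222.] 0.63 [561. 230.]
top lever_tab [280
[... 927 characters left out ...]
0.27 [500. 147.]
scene ratchet [257. 224.] 0.62 [551. 230.]
scene grip [257. 223.] 0.88 [554. 231.]
scene direction_lever [258. 216.] 0.55 [554. 228.]
scene lever_tab [258. 216.] 0.59 [547. 225.]
scene cam_bolt [244. 255.] 0.86 [468. 200.]
scene stop_ring [259. 251.] 0.65 [531. 215.]
scene pin [260. 253.] 0.73 [509. 198.]
scene pin [223. 271.] 0.48 [449. 228.]
scene dog_face [246. 257.] 0.83 [498. 218.]
scene dog_face [260. 178.] 0.31 [682. 303.]
scene cup [343. 261.] 0.87 [563.  80.]
scene cup [281. 350.] 0.65 [374.  86.]
scene cup [219. 275.] 0.57 [445. 233.]
scene spare_cup [179. 265.] 0.71 [432. 300.]
scene spanner [285. 288.] 0.75 [495. 147.]
scene tape_roll [263. 175.] 0.72 [715. 318.]
```

View pics/top0.png

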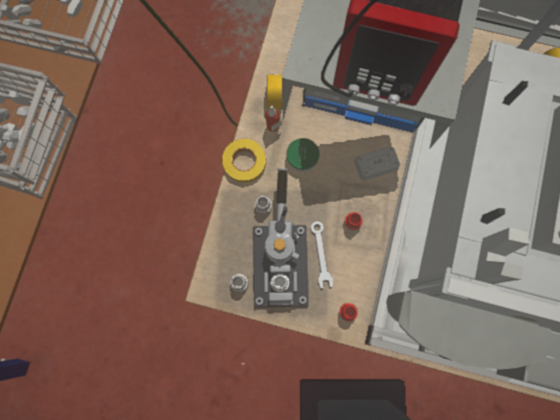

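View pics/scene0.png

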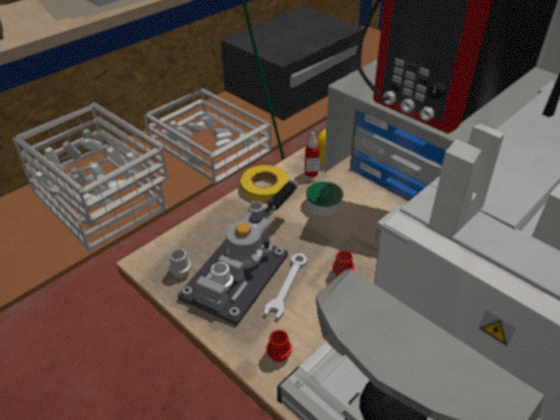

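Top view: bolt head at (280,244), handle pointing up to (282,175), clamped cup at (278,282) between the jaws, spare cups at (263,205) and (240,283), red look-alikes at (354,220) and (349,312). The ratchet is unique, and a counter-clockwise swing carries it left over the spare cup at (263,205). Scene view agrees: ratchet head (243,232), clamped cup (221,272).

```bash
python3 - <<'E'
from h import *
c=env.read_camera('wrist'); print(np.round(c['mount'],3).tolist(),np.round(c['mtx'],1).tolist())
E
```

```text
[[1.0, 0.001, -0.0, 0.135], [0.001, -0.97, -0.245, -69.315], [-0.0, 0.245, -0.97, -162.24], [0.0, 0.0, 0.0, 1.0]] [[340.3, 0.0, 275.7], [0.0, 340.3, 216.4], [0.0, 0.0, 1.0]]
```

Call:
send_rows --moves '[[[-0.45, 0.74, 0, 0, 0, 0], [-0.45, 0.74, 0, 0, 0, 0], [-0.45, 0.74, 0, 0, 0, 0], [-0.45, 0.74, 0, 0, 0, 0], [-0.45, 0.74, 0, 0, 0, 0], [-0.45, 0.74, 0, 0, 0, 0], [-0.45, 0.74, 0, 0, 0, 0], [-0.45, 0.74, 0, 0, 0, 0]]]' --grip 1

```text
t: 2.22
eef_pos: [345.5, 412.1, 222.8]
tcp_rot: [3.141, -0.0, 1.299]
ft_force: [0.4, -0.3, 0.6]
opening: 0.494
```

Call:
send_rows --moves '[[[-0.45, 0.74, 0, 0, 0, -0.17], [-0.45, 0.74, 0, 0, 0, -0.17], [-0.45, 0.74, 0, 0, 0, -0.17], [-0.45, 0.74, 0, 0, 0, -0.17], [-0.45, 0.74, 0, 0, 0, -0.17], [-0.45, 0.74, 0, 0, 0, -0.17], [-0.45, 0.74, 0, 0, 0, -0.17], [-0.45, 0.74, 0, 0, 0, -0.17], [-0.45, 0.74, 0, 0, 0, -0.17]]]'

```text
t: 2.97
eef_pos: [522.0, 225.4, 222.3]
tcp_rot: [-3.141, -0.0, 1.569]
ft_force: [-0.4, 0.7, -0.5]
opening: -0.001
```

```bash
cat > look.py <<'E'
from h import *
import sys
c=cam('wrist'); save(c,sys.argv[1]); s=env.state(); print(s['t'],s['eef_pos'],s['tcp_rot'],s['ft_force'])
Z=dict(ratchet=63,grip=63,lever_tab=85.5,direction_lever=80,cam_bolt=83,stop_ring=26.5,pin=50,dog_face=41,cup=43,clamp=6)
for k,z in Z.items():
    for d in env.look_for('wrist',k): print(k,np.round(d['xy']),round(d['confidence'],2),np.round(atz(c,d['xy'],z)[:2]))
E
python3 look.py w1.png
```

```text
3.0167 [521.46442522 225.97984431 222.44545419] [-3.14101005e+00 -2.59843742e-04  1.57035366e+00] [0.55780908 0.06312441 0.06659567]
ratchet [286. 216.] 0.79 [533. 236.]
grip [283. 216.] 0.81 [534. 233.]
lever_tab [286. 239.] 0.91 [549. 235.]
direction_lever [288. 238.] 0.55 [550. 238.]
cam_bolt [284. 200.] 0.71 [513. 233.]
cam_bolt [285. 158.] 0.26 [477. 234.]
stop_ring [266. 177.] 0.68 [500. 216.]
pin [265. 176.] 0.55 [496. 215.]
dog_face [283. 200.] 0.66 [522. 233.]
cup [148. 240.] 0.98 [564.  92.]
cup [286. 125.] 0.76 [448. 236.]
cup [287. 239.] 0.72 [564. 237.]
cup [147.  64.] 0.57 [393. 106.]
clamp [285. 160.] 0.94 [484. 236.]
```

View pics/w1.png

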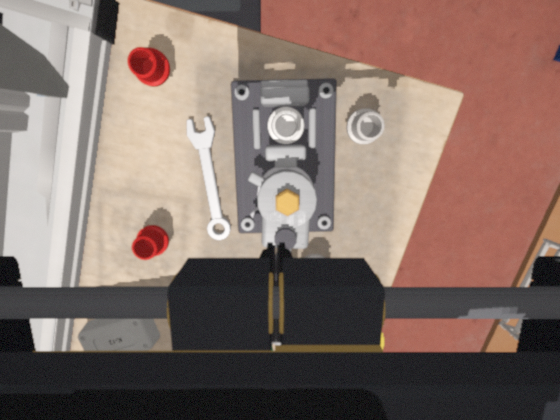

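Wrist view: hex at (287,203), direction lever's tab at about (285,238) beside the gripper, clamped cup (286,125), stop pin perhaps at (255,180); the handle is hidden by the gripper. I move outwards to see it.

Call:
send_rows --moves '[[[0, 0.4, -0.1, 0, 0, 0], [0, 0.4, -0.1, 0, 0, 0], [0, 0.4, -0.1, 0, 0, 0], [0, 0.4, -0.1, 0, 0, 0], [0, 0.4, -0.1, 0, 0, 0]]]'

```text
t: 3.93
eef_pos: [643.2, 224.4, 251.9]
tcp_rot: [-3.141, -0.0, 1.569]
ft_force: [-1.0, -0.4, -0.0]
opening: 0.008
```

```bash
python3 look.py w2.png; python3 - <<'E'
import cv2
a=cv2.imread('pics/w2.png')[0:260,160:420]; cv2.imwrite('pics/w2c.png',cv2.resize(a,(600,600),interpolation=cv2.INTER_CUBIC))
E
```

```text
3.9833 [641.83356346 224.57084922 251.73067473] [-3.14013557e+00  1.79052708e-04  1.56954105e+00] [ 0.27450362 -0.64365863 -0.51715989]
ratchet [285. 106.] 0.81 [550. 234.]
grip [282. 104.] 0.84 [548. 231.]
grip [257.  95.] 0.21 [540. 207.]
lever_tab [283. 114.] 0.72 [559. 232.]
direction_lever [282. 113.] 0.75 [558. 231.]
cam_bolt [285.  66.] 0.83 [517. 233.]
stop_ring [258.  97.] 0.53 [538. 206.]
pin [254.  93.] 0.44 [537. 203.]
dog_face [283.  64.] 0.94 [508. 233.]
dog_face [259.  96.] 0.19 [539. 208.]
cup [150. 129.] 0.72 [572.  93.]
cup [286.   6.] 0.7 [456. 236.]
cup [285. 105.] 0.63 [548. 235.]
cup [244. 238.] 0.36 [693. 188.]
clamp [284.  72.] 0.6 [511. 235.]
clamp [280. 113.] 0.37 [554. 230.]
```

View pics/w2c.png

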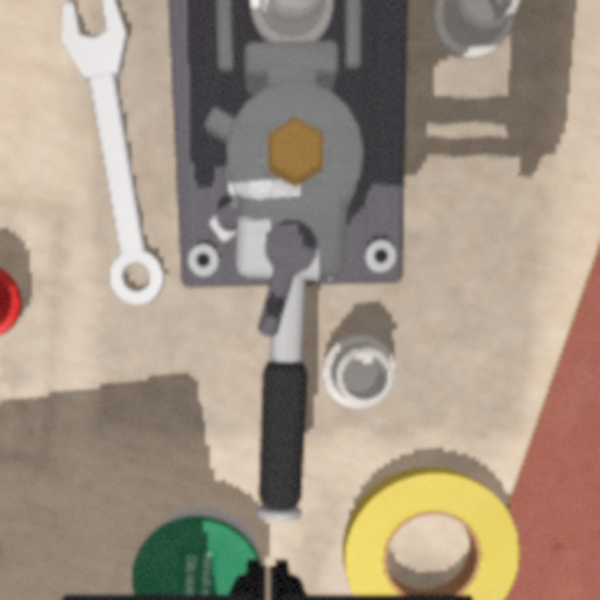

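Close view: hex at crop (296,152), lever pivot (290,243), tab at (270,318) on the clockwise (−y) side, grip (284,435), end (279,515); stop arm (218,122) and pin (228,212); spare cup (360,372) right of the handle.

```bash
python3 - <<'E'
from h import *
c=cam('wrist')
f=lambda u,v:(160+u*260/600,v*260/600)
for n,uv,z in [('hex',(296,152),83),('piv',(290,243),80),('tabtop',(270,318),94),('tablow',(274,305),75),('gripin',(286,364),68),('gripout',(281,505),68),('end',(279,515),63),('pin',(230,208),50.5),('arm',(216,120),46),('spare',(362,374),43),('tin',(195,580),28),('tape',(432,550),19)]:
    print(n,np.round(f(*uv)),np.round(atz(c,f(*uv),z),1))
# triangulate hex with first view via top camera
t=cam('top'); print('hex top cam',atz(t,(280,244.5),83))
print(proj(t,[515,233,83]),proj(t,[660,230,63]),env.state()['joints'])
E
```

```text
hex [288.  66.] [515.9 236.9  83. ]
piv [286. 105.] [549.8 234.9  80. ]
tabtop [277. 138.] [579.2 226.6  94. ]
tablow [279. 132.] [574.2 228.4  75. ]
gripin [284. 158.] [599.3 233.7  68. ]
gripout [282. 219.] [662.9 231.7  68. ]
end [281. 223.] [669.  230.9  63. ]
pin [260.  90.] [533.1 209.4  50.5]
arm [254.  52.] [496.8 203.6  46. ]
spare [317. 162.] [605.9 270.1  43. ]
tin [244. 251.] [713.7 187.7  28. ]
tape [347. 238.] [700.4 312.5  19. ]
hex top cam [517.55339319 233.77984583  83.        ]
[280.41395182 245.83876582] [281.97457499 174.89709046] [ 2.39782482e-01  5.47634982e-01  1.37226019e+00  9.88028571e-05
  1.22154993e+00 -1.33033314e+00]
```

Call:
send_rows --moves '[[[-0.08, -0.19, 0, 0, 0, 0.95], [-0.08, -0.19, 0, 0, 0, 0.95], [-0.08, -0.19, 0, 0, 0, 0.95], [-0.08, -0.19, 0, 0, 0, 0.95], [-0.08, -0.19, 0, 0, 0, 0.95], [-0.08, -0.19, 0, 0, 0, 0.95], [-0.08, -0.19, 0, 0, 0, 0.95], [-0.08, -0.19, 0, 0, 0, 0.95], [-0.08, -0.19, 0, 0, 0, 0.95], [-0.08, -0.19, 0, 0, 0, 0.95], [-0.08, -0.19, 0, 0, 0, 0.95], [-0.08, -0.19, 0, 0, 0, 0.95]]]'

```text
t: 5.58
eef_pos: [585.1, 200.8, 252.7]
tcp_rot: [-3.141, -0.0, 0.071]
ft_force: [-0.1, -0.7, -0.4]
opening: 0.001
```

Call:
send_rows --moves '[[[0, 0, 0, 0, 0, 0.05], [0, 0, 0.1, 0, 0, 0.05], [0, 0, 0.2, 0, 0, 0.05], [0, 0, 0.3, 0, 0, 0.05], [0, 0, 0.4, 0, 0, 0.05], [0, 0, 0.4, 0, 0, 0.05]]]'

```text
t: 6.08
eef_pos: [582.8, 200.2, 127.6]
tcp_rot: [3.14, 0.008, -0.001]
ft_force: [-1.1, -0.2, 0.2]
opening: 0.007
```

```bash
python3 look.py w3.png|head -6; cp pics/w3.png pics/x.png
```

```text
6.1333 [583.98552018 200.58794222 130.59255259] [ 3.14058093e+00  4.80910784e-03 -7.73885926e-04] [-0.59086984  0.59733413  0.48558982]
ratchet [234. 185.] 0.68 [554. 233.]
ratchet [207. 143.] 0.17 [537. 261.]
grip [235. 187.] 0.75 [554. 232.]
lever_tab [240. 193.] 0.95 [560. 232.]
lever_tab [310. 129.] 0.51 [602. 270.]
```

View pics/w3.png

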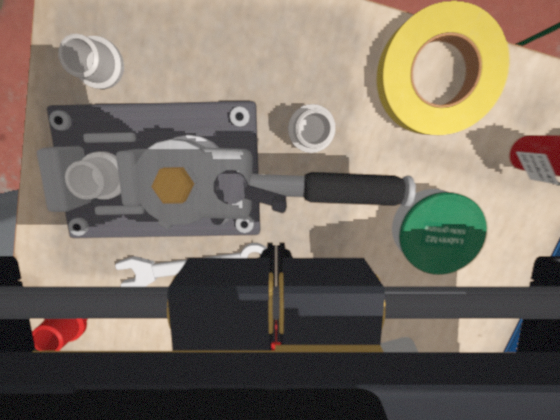

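Wrist view: tab at (278,197), fingertips at (277,250), so aligned along the handle; the way down is free.

Call:
send_rows --moves '[[[0.003, 0, 0.08, 0, 0, 0], [0.003, 0, 0.15, 0, 0, 0], [0.003, 0, 0.15, 0, 0, 0], [0.003, 0, 0.15, 0, 0, 0]]]'

```text
t: 6.97
eef_pos: [585.7, 200.8, 87.3]
tcp_rot: [3.141, 0.002, -0.001]
ft_force: [0.8, 1.0, 1.0]
opening: 0.004
```

Call:
send_rows --moves '[[[0, -0.015, 0, 0, 0, 0], [0, -0.03, 0, 0, 0, 0], [0, -0.04, 0, 0, 0, 0], [0, -0.05, 0, 0, 0, 0], [0, -0.06, 0, 0, 0, 0], [0, -0.07, 0, 0, 0, 0], [0, -0.08, 0, 0, 0, 0], [0, -0.085, 0, 0, 0, 0], [0, -0.09, 0, 0, 0, 0]]]'

```text
t: 7.72
eef_pos: [585.9, 228.0, 87.9]
tcp_rot: [3.141, -0.0, -0.0]
ft_force: [-0.4, -3.0, 2.6]
opening: 0.003
```

```bash
python3 look.py w4.png|head -6; python3 - <<'E'
import cv2
a=cv2.imread('pics/w4.png')[80:320,130:430]; cv2.imwrite('pics/w4c.png',cv2.resize(a,(750,600),interpolation=cv2.INTER_CUBIC))
E
```

```text
7.7667 [585.898991   228.13894849  87.77700998] [-3.14156773e+00  6.35157989e-05 -6.11584380e-04] [ 0.62176508 -1.68567897  1.28375659]
ratchet [221. 234.] 0.77 [554. 239.]
grip [220. 232.] 0.8 [553. 240.]
lever_tab [233. 238.] 0.79 [563. 244.]
direction_lever [233. 240.] 0.97 [563. 241.]
direction_lever [128. 326.] 0.28 [502. 191.]
```

View pics/w4c.png

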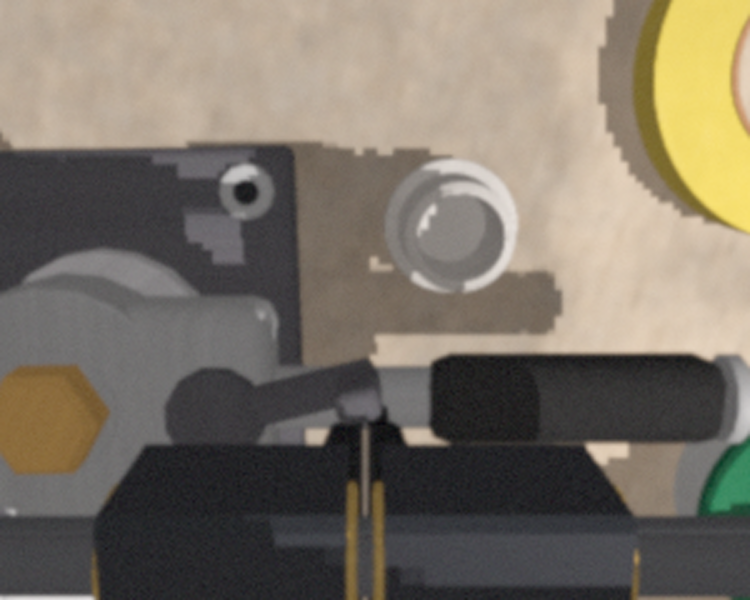

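The lever now slants to the +y side (tab at crop (370,385), pivot (210,415)), contact 2–3 N. I push a little further to seat it, then back off.

Call:
send_rows --moves '[[[0, -0.008, 0, 0, 0, 0], [0, -0.015, 0, 0, 0, 0], [0, -0.02, 0, 0, 0, 0], [0, -0.02, 0, 0, 0, 0], [0, -0.02, 0, 0, 0, 0]]]'

```text
t: 8.68
eef_pos: [585.9, 234.0, 87.6]
tcp_rot: [-3.141, 0.0, -0.001]
ft_force: [-1.3, -1.3, -0.0]
opening: 0.004
```

Call:
send_rows --moves '[[[0, 0.04, 0, 0, 0, 0], [0, 0.1, 0, 0, 0, 0], [0.05, 0.1, 0, 0, 0, 0], [0.15, 0.1, 0, 0, 0, 0], [0.15, 0.1, 0, 0, 0, 0], [0.15, 0.1, 0, 0, 0, 0]]]'

```text
t: 9.18
eef_pos: [632.0, 203.0, 87.5]
tcp_rot: [-3.141, -0.001, -0.002]
ft_force: [-0.6, -0.8, 0.1]
opening: 0.004
```

```bash
python3 look.py w5.png|head -6; python3 - <<'E'
import cv2
a=cv2.imread('pics/w5.png')[60:300,30:430]; cv2.imwrite('pics/w5c.png',cv2.resize(a,(800,480),interpolation=cv2.INTER_CUBIC))
E
```

```text
9.2333 [631.03978517 203.16693711  87.401901  ] [-3.14131839e+00 -5.66172730e-05 -1.37133269e-03] [-0.28846409 -0.24132749 -0.19183178]
ratchet [132. 184.] 0.91 [552. 243.]
grip [132. 182.] 0.95 [552. 244.]
grip [117. 153.] 0.48 [546. 260.]
lever_tab [137. 187.] 0.93 [564. 246.]
direction_lever [134. 189.] 0.6 [560. 244.]
```

View pics/w5c.png

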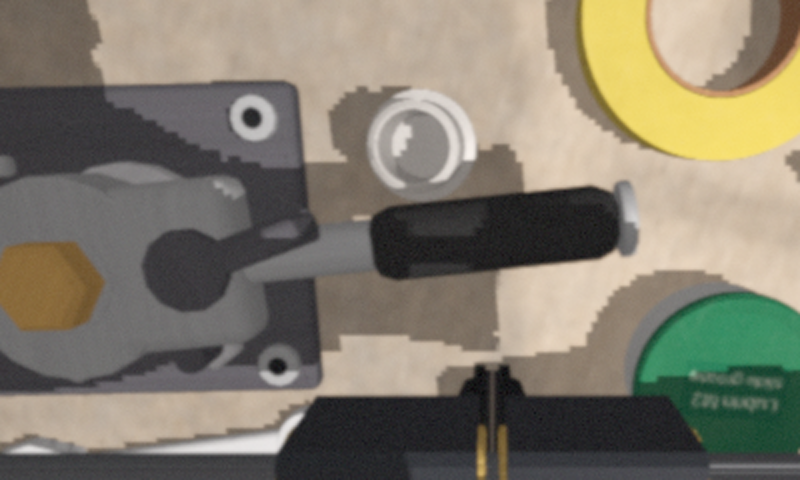

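Lever lies on the +y side relative to the handle (pivot (188,270), tab (300,225)); the handle swung about 0.12 rad, as expected. Now plan the arc, pushing the grip with the shut fingers.

```bash
cat > arc.py <<'E'
from h import *
from scipy.spatial.transform import Rotation as R
import sys
a,b,n=float(sys.argv[1]),float(sys.argv[2]),int(sys.argv[3])
# optional: start pose x y yaw
p0=np.array([float(v) for v in sys.argv[4:7]]) if len(sys.argv)>6 else np.r_[env.state()['eef_pos'][:2],env.state()['tcp_rot'][2]]
s=np.sin(p0[2]);c=np.cos(p0[2])
out=[]
for f in np.linspace(a,b,n):
    P=np.array([516,236])+115*np.array([np.cos(f),np.sin(f)])+20*np.array([np.sin(f),-np.cos(f)])
    d=(P-p0[:2])/300
    out.append([round(d@[c,s],4),round(d@[s,-c],4),0,0,0,round(-(f-p0[2])/1.5708,4)])
print('start',p0,'\nrows',out,'\nend',P,f)
E
python3 arc.py 0.04 0.4 12 632 206.5 0
```

```text
start [632.  206.5   0. ] 
rows [[np.float64(-0.001), np.float64(-0.047), 0, 0, 0, np.float64(-0.0255)], [np.float64(0.0005), np.float64(-0.0597), 0, 0, 0, np.float64(-0.0463)], [np.float64(0.0016), np.float64(-0.0724), 0, 0, 0, np.float64(-0.0671)], [np.float64(0.0022), np.float64(-0.0851), 0, 0, 0, np.float64(-0.088)], [np.float64(0.0024), np.float64(-0.0978), 0, 0, 0, np.float64(-0.1088)], [np.float64(0.0022), np.float64(-0.1106), 0, 0, 0, np.float64(-0.1296)], [np.float64(0.0016), np.float64(-0.1233), 0, 0, 0, np.float64(-0.1505)], [np.float64(0.0006), np.float64(-0.136), 0, 0, 0, np.float64(-0.1713)], [np.float64(-0.0008), np.float64(-0.1486), 0, 0, 0, np.float64(-0.1921)], [np.float64(-0.0027), np.float64(-0.1612), 0, 0, 0, np.float64(-0.213)], [np.float64(-0.005), np.float64(-0.1738), 0, 0, 0, np.float64(-0.2338)], [np.float64(-0.0076), np.float64(-0.1862), 0, 0, 0, np.float64(-0.2546)]] 
end [629.71038116 262.36188949] 0.4
```

Call:
send_rows --moves '[[[0, 0, 0.04, 0, 0, 0], [0, -0.01, 0.073, 0, 0, 0], [0, -0.01, 0.073, 0, 0, 0], [0, -0.01, 0.073, 0, 0, 0]]]'

```text
t: 10.07
eef_pos: [630.4, 206.9, 64.4]
tcp_rot: [3.141, 0.002, -0.001]
ft_force: [0.6, 0.3, -0.3]
opening: 0.005
```

Call:
send_rows --moves '[[[0, -0.047, 0, 0, 0, -0.025], [0, -0.06, 0, 0, 0, -0.046], [0.002, -0.072, 0, 0, 0, -0.067], [0.002, -0.085, 0, 0, 0, -0.088], [0.002, -0.098, 0, 0, 0, -0.109], [0.002, -0.111, 0, 0, 0, -0.13], [0.002, -0.123, 0, 0, 0, -0.15], [0, -0.136, 0, 0, 0, -0.171], [-0.001, -0.149, 0, 0, 0, -0.192], [-0.003, -0.161, 0, 0, 0, -0.213], [-0.005, -0.174, 0, 0, 0, -0.234], [-0.008, -0.186, 0, 0, 0, -0.255]]]'

```text
t: 11.07
eef_pos: [628.6, 263.0, 65.9]
tcp_rot: [3.141, 0.0, 0.404]
ft_force: [-0.3, -5.0, 0.1]
opening: 0.007
```

```bash
sed -i 's/out.append(\[/out.append([float(x) for x in [/; s/1.5708,4)\])/1.5708,4)]])/; s/,4)/,3)/g' arc.py; python3 arc.py 0.4 0.65 12; python3 -c "
from h import *
print(env.state()['ft_force'],env.state()['moment'])"; python3 look.py w6.png | grep -E "lever|dog|pin"
```

```text
start [6.28565948e+02 2.62960556e+02 4.03665629e-01] 
rows [[0.003, 0.003, 0.0, 0.0, 0.0, 0.002], [0.004, -0.005, 0.0, 0.0, 0.0, -0.012], [0.005, -0.014, 0.0, 0.0, 0.0, -0.027], [0.006, -0.023, 0.0, 0.0, 0.0, -0.041], [0.007, -0.032, 0.0, 0.0, 0.0, -0.056], [0.008, -0.041, 0.0, 0.0, 0.0, -0.07], [0.008, -0.049, 0.0, 0.0, 0.0, -0.084], [0.009, -0.058, 0.0, 0.0, 0.0, -0.099], [0.009, -0.067, 0.0, 0.0, 0.0, -0.113], [0.009, -0.076, 0.0, 0.0, 0.0, -0.128], [0.008, -0.085, 0.0, 0.0, 0.0, -0.142], [0.008, -0.094, 0.0, 0.0, 0.0, -0.157]] 
end [619.65336495 289.67476069] 0.65
[-0.26280215 -5.00319023  0.12138596] [-0.96274984  0.02358672  0.05542168]
lever_tab [126. 232.] 0.93 [558. 261.]
direction_lever [126. 232.] 0.55 [556. 258.]
direction_lever [ 33. 240.] 0.2 [518. 238.]
pin [ 92. 179.] 0.59 [522. 266.]
dog_face [ 33. 240.] 0.66 [496. 215.]
dog_face [ 90. 178.] 0.58 [517. 263.]
```

Call:
send_rows --moves '[[[0.003, -0.003, 0, 0, 0, 0], [0.003, -0.008, 0, 0, 0, -0.012], [0.003, -0.014, 0, 0, 0, -0.027], [0.003, -0.023, 0, 0, 0, -0.041], [0.003, -0.032, 0, 0, 0, -0.056], [0.003, -0.041, 0, 0, 0, -0.07], [0.003, -0.049, 0, 0, 0, -0.084], [0.003, -0.058, 0, 0, 0, -0.099], [0.003, -0.067, 0, 0, 0, -0.113], [0.003, -0.076, 0, 0, 0, -0.128], [0.003, -0.085, 0, 0, 0, -0.142], [0.003, -0.094, 0, 0, 0, -0.157]]]'

```text
t: 12.62
eef_pos: [619.0, 289.1, 65.9]
tcp_rot: [3.141, -0.001, 0.649]
ft_force: [3.0, -2.1, 0.5]
opening: 0.005
```

```bash
python3 arc.py 0.65 0.8 8; python3 look.py w7.png | grep -E "lever|dog|pin|ring"; python3 - <<'E'
import cv2
a=cv2.imread('pics/w7.png')[100:340,0:400]; cv2.imwrite('pics/w7c.png',cv2.resize(a,(800,480),interpolation=cv2.INTER_CUBIC))
E
```

```text
start [619.01005188 289.05312408   0.64886402] 
rows [[0.003, -0.0, 0.0, 0.0, 0.0, -0.001], [0.004, -0.009, 0.0, 0.0, 0.0, -0.014], [0.005, -0.017, 0.0, 0.0, 0.0, -0.028], [0.006, -0.025, 0.0, 0.0, 0.0, -0.042], [0.007, -0.033, 0.0, 0.0, 0.0, -0.055], [0.008, -0.042, 0.0, 0.0, 0.0, -0.069], [0.008, -0.05, 0.0, 0.0, 0.0, -0.083], [0.009, -0.058, 0.0, 0.0, 0.0, -0.096]] 
end [610.46839339 304.56181627] 0.8
lever_tab [124. 231.] 0.89 [549. 270.]
direction_lever [124. 232.] 0.67 [549. 267.]
stop_ring [ 90. 179.] 0.59 [506. 256.]
stop_ring [105. 325.] 0.17 [562. 176.]
stop_ring [60. 28.] 0.16 [453. 317.]
pin [ 88. 177.] 0.73 [513. 266.]
pin [124. 230.] 0.45 [543. 252.]
dog_face [ 32. 241.] 0.75 [502. 210.]
```

View pics/w7c.png

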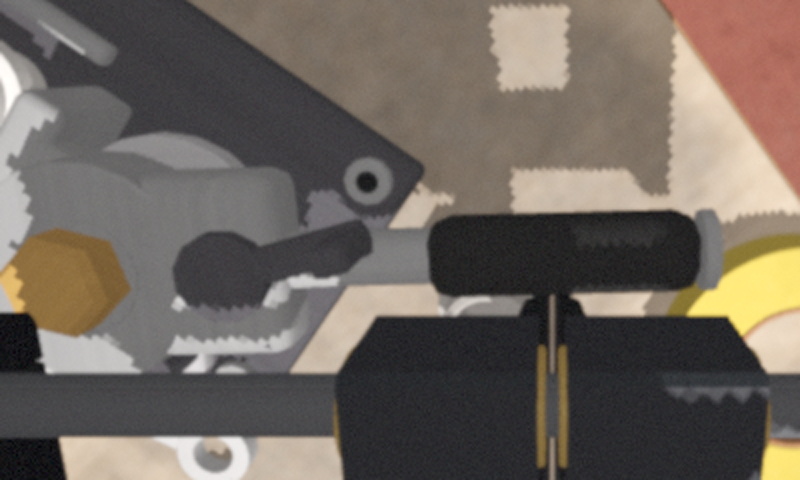

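Fingers sit flat against the grip at crop (550,295), lever still on its loosening side. Let me see how far the arm is from the pin.

```bash
python3 - <<'E'
from h import *
o=[]
for n,b in(('scene',[516,225,45]),('top',[516,225,45])):
    c=cam(n); u,v=proj(c,b).astype(int); a=c['image'][v-30:v+30,u-40:u+40,::-1]; print(n,u,v)
    o.append(cv2.resize(a,(400,300),interpolation=cv2.INTER_CUBIC))
    for k in('pin','dog_face','cam_bolt','stop_ring'): print(k,[(np.round(d['xy']),round(d['confidence'],2)) for d in env.look_for(n,k)])
cv2.imwrite('pics/st.png',np.hstack(o))
E
```

```text
scene 248 246
pin [(array([261., 253.]), 0.78)]
dog_face [(array([249., 234.]), 0.89)]
cam_bolt [(array([243., 253.]), 0.9)]
stop_ring [(array([264., 245.]), 0.64), (array([223., 274.]), 0.56)]
top 284 248
pin []
dog_face []
cam_bolt []
stop_ring []
```

View pics/st.png

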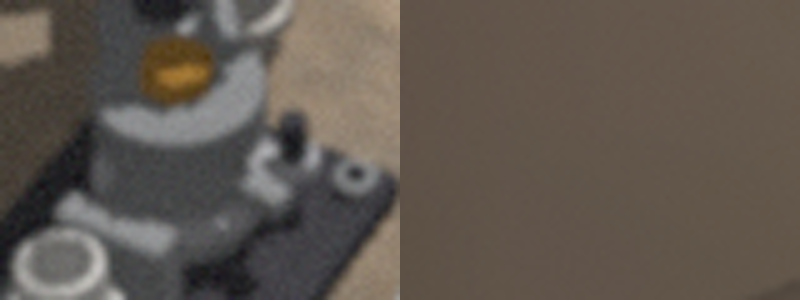

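```bash
python3 - <<'E'
from h import *
c=cam('scene'); g=lambda p:np.round((proj(c,p)-[208,216])*5)
B=np.array([516,236.5])
print('hex top',g([516,236.5,83]))
for z,uv in((50.5,(292,118)),(28,(292,160)),(46,(262,152)),(46,(282,178)),(46,(262,172))):
    p=atz(c,(208+uv[0]/5,216+uv[1]/5),z)[:2]-B; print(uv,np.round(p),np.hypot(*p).round(1),np.arctan2(p[1],p[0]).round(2))
for a in(-1.0,-.9): print('pin',a,g([516+36*np.cos(a),236.5+36*np.sin(a),50.5]))
for a in np.arange(-1.9,-1.2,.1):
    r=np.array([np.cos(a),np.sin(a)]); t=np.array([-r[1],r[0]])
    print(round(a,1),[g([*(B+42*r+s*t),z]).tolist() for s,z in((-5,46),(5,46),(5,36),(-5,36))])
E
```

```text
hex top [166.  54.]
(292, 118) [ 22. -32.] 38.7 -0.95
(292, 160) [ 25. -29.] 38.5 -0.87
(262, 152) [  8. -29.] 29.7 -1.29
(282, 178) [  2. -40.] 40.0 -1.53
(262, 172) [  1. -33.] 33.1 -1.55
pin -1.0 [284. 122.]
pin -0.9 [283. 114.]
-1.9 [[244.0, 216.0], [269.0, 200.0], [270.0, 222.0], [246.0, 238.0]]
-1.8 [[255.0, 210.0], [278.0, 193.0], [278.0, 215.0], [256.0, 232.0]]
-1.7 [[265.0, 203.0], [285.0, 184.0], [286.0, 206.0], [266.0, 225.0]]
-1.6 [[274.0, 196.0], [291.0, 176.0], [292.0, 198.0], [275.0, 217.0]]
-1.5 [[282.0, 188.0], [297.0, 167.0], [297.0, 189.0], [283.0, 209.0]]
-1.4 [[289.0, 179.0], [300.0, 158.0], [301.0, 179.0], [290.0, 201.0]]
-1.3 [[295.0, 170.0], [303.0, 148.0], [304.0, 170.0], [296.0, 192.0]]
```

Scene crop: pin top at (292,118), arm's end at about (275,170); modelled gap is roughly 0.3 ± 0.1 rad, so the stop is near handle angle 0.95. One moderate step, then creep.

Call:
send_rows --moves '[[[0, -0.006, 0, 0, 0, -0.01], [0, -0.014, 0, 0, 0, -0.02], [0, -0.022, 0, 0, 0, -0.035], [0.001, -0.03, 0, 0, 0, -0.048], [0.001, -0.036, 0, 0, 0, -0.062], [0, -0.042, 0, 0, 0, -0.07]]]'

```text
t: 14.22
eef_pos: [611.6, 299.3, 65.9]
tcp_rot: [3.141, -0.002, 0.759]
ft_force: [5.8, -0.2, -2.1]
opening: 0.005
```

```bash
python3 arc.py 0.76 0.82 7
```

```text
start [611.64197454 299.2940305    0.75862435] 
rows [[0.007, -0.0, 0.0, 0.0, 0.0, -0.001], [0.008, -0.004, 0.0, 0.0, 0.0, -0.007], [0.008, -0.008, 0.0, 0.0, 0.0, -0.014], [0.009, -0.012, 0.0, 0.0, 0.0, -0.02], [0.009, -0.015, 0.0, 0.0, 0.0, -0.026], [0.01, -0.019, 0.0, 0.0, 0.0, -0.033], [0.01, -0.023, 0.0, 0.0, 0.0, -0.039]] 
end [609.07835543 306.43734627] 0.82
```

Call:
send_rows --moves '[[[0.001, -0.003, 0, 0, 0, -0.005], [0.002, -0.006, 0, 0, 0, -0.01], [0.002, -0.009, 0, 0, 0, -0.015], [0.002, -0.012, 0, 0, 0, -0.02]]]'

```text
t: 14.55
eef_pos: [609.4, 302.2, 65.9]
tcp_rot: [3.141, -0.001, 0.789]
ft_force: [6.9, -0.8, -1.7]
opening: 0.005
```

Call:
send_rows --moves '[[[0.001, -0.003, 0, 0, 0, -0.005], [0.001, -0.006, 0, 0, 0, -0.01], [0.001, -0.008, 0, 0, 0, -0.015], [0.001, -0.01, 0, 0, 0, -0.017]]]'

```text
t: 14.88
eef_pos: [607.5, 304.6, 65.9]
tcp_rot: [3.141, -0.002, 0.816]
ft_force: [6.4, 1.1, -1.2]
opening: 0.005
```

Call:
send_rows --moves '[[[0.003, -0.003, 0, 0, 0, -0.003], [0.006, -0.006, 0, 0, 0, -0.008], [0.008, -0.008, 0, 0, 0, -0.012], [0.008, -0.01, 0, 0, 0, -0.016]]]'

```text
t: 15.22
eef_pos: [606.2, 308.0, 65.7]
tcp_rot: [-3.141, 0.001, 0.84]
ft_force: [1.6, -4.2, 1.1]
opening: 0.002
```

```bash
python3 arc.py 0.84 0.9 7; python3 look.py w8.png | grep -E "lever|dog|pin|ring"; python3 - <<'E'
import cv2
from h import *
a=cv2.imread('pics/w8.png')[100:340,0:400]; cv2.imwrite('pics/w8c.png',cv2.resize(a,(800,480),interpolation=cv2.INTER_CUBIC))
print(env.state()['ft_force'],env.state()['moment'],env.state()['tcp_rot'])
E
```

```text
start [606.15294309 308.0255805    0.84047182] 
rows [[0.004, 0.003, 0.0, 0.0, 0.0, 0.0], [0.005, -0.001, 0.0, 0.0, 0.0, -0.006], [0.005, -0.005, 0.0, 0.0, 0.0, -0.012], [0.006, -0.008, 0.0, 0.0, 0.0, -0.019], [0.006, -0.012, 0.0, 0.0, 0.0, -0.025], [0.007, -0.016, 0.0, 0.0, 0.0, -0.032], [0.007, -0.02, 0.0, 0.0, 0.0, -0.038]] 
end [603.15168454 313.65039524] 0.9
lever_tab [125. 231.] 0.76 [542. 277.]
direction_lever [125. 233.] 0.9 [542. 273.]
stop_ring [ 90. 178.] 0.98 [501. 254.]
pin [ 86. 178.] 0.95 [506. 264.]
pin [ 13. 128.] 0.15 [465. 256.]
dog_face [ 31. 243.] 0.87 [507. 207.]
dog_face [127. 236.] 0.68 [541. 251.]
[ 0.57198075 -1.92809279  0.76732555] [-0.44819375 -0.11842141  0.03761461] [-3.14139009e+00 -7.36718594e-05  8.39563051e-01]
```

View pics/w8c.png

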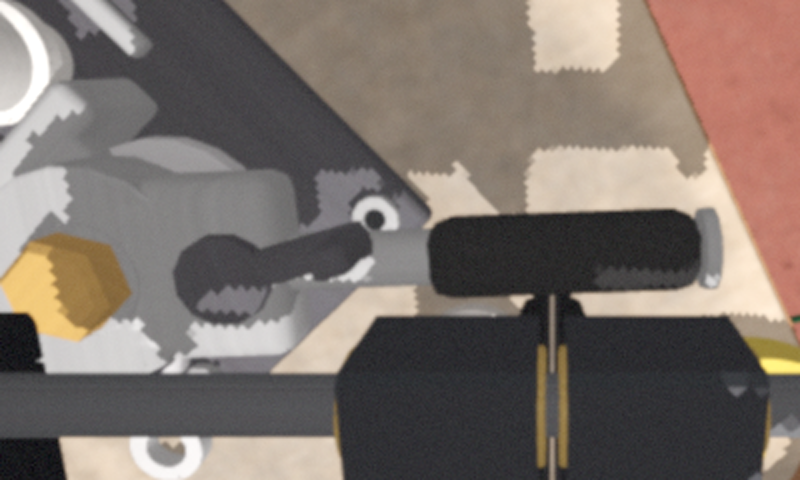

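Contact still mid-grip (crop (550,295)); the earlier sideways force was sliding friction, now gone. Creep on.

Call:
send_rows --moves '[[[0.001, -0.003, 0, 0, 0, -0.005], [0.002, -0.006, 0, 0, 0, -0.01], [0.002, -0.009, 0, 0, 0, -0.015], [0.002, -0.011, 0, 0, 0, -0.018]]]'

```text
t: 16.1
eef_pos: [604.4, 310.8, 65.7]
tcp_rot: [3.141, -0.0, 0.869]
ft_force: [1.1, -3.5, -0.8]
opening: 0.003
```

Call:
send_rows --moves '[[[0.001, -0.002, 0, 0, 0, -0.004], [0.002, -0.004, 0, 0, 0, -0.007], [0.003, -0.006, 0, 0, 0, -0.01], [0.003, -0.007, 0, 0, 0, -0.011]]]'

```text
t: 16.43
eef_pos: [603.3, 312.9, 65.8]
tcp_rot: [-3.142, -0.0, 0.886]
ft_force: [2.1, -4.6, -0.7]
opening: 0.002
```

Call:
send_rows --moves '[[[0.001, -0.002, 0, 0, 0, -0.004], [0.002, -0.004, 0, 0, 0, -0.007], [0.002, -0.006, 0, 0, 0, -0.01], [0.002, -0.007, 0, 0, 0, -0.011]]]'

```text
t: 16.77
eef_pos: [602.1, 314.8, 65.8]
tcp_rot: [3.142, -0.0, 0.903]
ft_force: [2.6, -4.2, -0.4]
opening: 0.003
```

Call:
send_rows --moves '[[[0.001, -0.002, 0, 0, 0, -0.004], [0.002, -0.004, 0, 0, 0, -0.007], [0.002, -0.006, 0, 0, 0, -0.01], [0.002, -0.007, 0, 0, 0, -0.011]]]'

```text
t: 17.1
eef_pos: [600.8, 316.6, 65.8]
tcp_rot: [3.142, -0.0, 0.92]
ft_force: [1.5, -4.7, -0.0]
opening: 0.008
```

Call:
send_rows --moves '[[[0.001, -0.002, 0, 0, 0, -0.004], [0.002, -0.004, 0, 0, 0, -0.007], [0.002, -0.006, 0, 0, 0, -0.01], [0.002, -0.007, 0, 0, 0, -0.011]]]'

```text
t: 17.43
eef_pos: [599.5, 318.3, 65.8]
tcp_rot: [3.142, -0.0, 0.937]
ft_force: [2.3, -4.5, 0.2]
opening: 0.004
```

Call:
send_rows --moves '[[[0.001, -0.002, 0, 0, 0, -0.004], [0.002, -0.004, 0, 0, 0, -0.007], [0.002, -0.006, 0, 0, 0, -0.01], [0.002, -0.007, 0, 0, 0, -0.011]]]'

```text
t: 17.77
eef_pos: [598.2, 320.0, 65.8]
tcp_rot: [3.142, -0.0, 0.955]
ft_force: [2.2, -3.3, -1.0]
opening: 0.002
```

Call:
send_rows --moves '[[[0.001, -0.002, 0, 0, 0, -0.004], [0.002, -0.004, 0, 0, 0, -0.007], [0.002, -0.006, 0, 0, 0, -0.01], [0.002, -0.007, 0, 0, 0, -0.011]]]'

```text
t: 18.1
eef_pos: [596.8, 321.7, 65.8]
tcp_rot: [3.142, -0.0, 0.972]
ft_force: [2.3, -3.3, -0.2]
opening: 0.003
```

Call:
send_rows --moves '[[[0.001, -0.002, 0, 0, 0, -0.004], [0.002, -0.004, 0, 0, 0, -0.007], [0.002, -0.006, 0, 0, 0, -0.01], [0.002, -0.008, 0, 0, 0, -0.013]]]'

```text
t: 18.43
eef_pos: [595.2, 323.6, 65.7]
tcp_rot: [3.142, -0.0, 0.992]
ft_force: [1.9, -3.2, -0.4]
opening: 0.007
```

Call:
send_rows --moves '[[[0.001, -0.002, 0, 0, 0, -0.004], [0.002, -0.004, 0, 0, 0, -0.007], [0.002, -0.006, 0, 0, 0, -0.01], [0.002, -0.008, 0, 0, 0, -0.013]]]'

```text
t: 18.77
eef_pos: [593.5, 325.4, 65.8]
tcp_rot: [3.141, -0.0, 1.013]
ft_force: [2.3, -2.9, -0.2]
opening: 0.004
```

Call:
send_rows --moves '[[[0.001, -0.002, 0, 0, 0, -0.004], [0.002, -0.004, 0, 0, 0, -0.007], [0.002, -0.006, 0, 0, 0, -0.01], [0.002, -0.008, 0, 0, 0, -0.013]]]'

```text
t: 19.1
eef_pos: [591.8, 327.2, 65.8]
tcp_rot: [3.142, -0.0, 1.033]
ft_force: [2.5, -3.6, -0.6]
opening: 0.005
```

```bash
python3 - <<'E'
from h import *
c=cam('scene'); u,v=248,244; a=c['image'][v-30:v+30,u-40:u+40,::-1]
cv2.imwrite('pics/st2.png',cv2.resize(a,(800,600),interpolation=cv2.INTER_CUBIC))
for k in('pin','dog_face'): print(k,[(np.round(d['xy']),round(d['confidence'],2)) for d in env.look_for('scene',k)])
E
```

```text
pin [(array([257., 255.]), 0.56)]
dog_face [(array([250., 251.]), 0.62)]
```

View pics/st2.png

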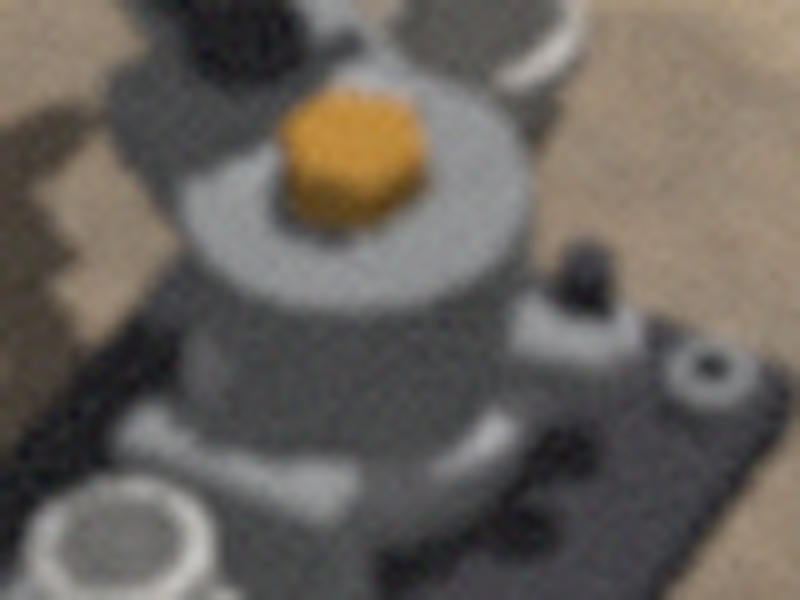

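Scene crop: the arm (light bar at (575,335)) is now right at the foot of the pin (585,275); nearly touching. Smaller steps now.

Call:
send_rows --moves '[[[0.001, -0.002, 0, 0, 0, -0.003], [0.001, -0.004, 0, 0, 0, -0.006], [0.001, -0.005, 0, 0, 0, -0.008]]]'

```text
t: 19.5
eef_pos: [590.6, 328.1, 65.8]
tcp_rot: [3.141, -0.0, 1.046]
ft_force: [2.6, -2.5, 0.9]
opening: 0.006
```

Call:
send_rows --moves '[[[0.001, -0.002, 0, 0, 0, -0.003], [0.001, -0.004, 0, 0, 0, -0.006], [0.001, -0.005, 0, 0, 0, -0.008]]]'

```text
t: 19.75
eef_pos: [589.5, 329.2, 65.8]
tcp_rot: [3.142, -0.0, 1.058]
ft_force: [2.6, -3.3, 0.0]
opening: 0.004
```

Call:
send_rows --moves '[[[0.001, -0.002, 0, 0, 0, -0.003], [0.001, -0.004, 0, 0, 0, -0.006], [0.001, -0.005, 0, 0, 0, -0.008]]]'

```text
t: 20.0
eef_pos: [588.3, 330.2, 65.8]
tcp_rot: [3.142, -0.0, 1.071]
ft_force: [2.1, -3.7, 0.3]
opening: 0.007
```

Call:
send_rows --moves '[[[0.001, -0.002, 0, 0, 0, -0.003], [0.001, -0.004, 0, 0, 0, -0.006], [0.001, -0.005, 0, 0, 0, -0.008]]]'

```text
t: 20.25
eef_pos: [587.1, 331.2, 65.8]
tcp_rot: [3.142, -0.0, 1.084]
ft_force: [3.3, -3.3, -1.5]
opening: 0.003
```

Call:
send_rows --moves '[[[0.001, -0.002, 0, 0, 0, -0.003], [0.001, -0.004, 0, 0, 0, -0.006], [0.001, -0.005, 0, 0, 0, -0.008]]]'

```text
t: 20.5
eef_pos: [585.9, 332.1, 65.8]
tcp_rot: [3.142, -0.0, 1.096]
ft_force: [3.4, -3.8, -0.9]
opening: 0.005
```

Call:
send_rows --moves '[[[0.001, -0.002, 0, 0, 0, -0.003], [0.001, -0.004, 0, 0, 0, -0.006], [0.001, -0.005, 0, 0, 0, -0.008]]]'

```text
t: 20.75
eef_pos: [584.7, 333.1, 65.8]
tcp_rot: [3.142, -0.0, 1.109]
ft_force: [2.0, -3.5, -0.8]
opening: 0.007
```

Call:
send_rows --moves '[[[0, -0.002, 0, 0, 0, -0.003], [0, -0.004, 0, 0, 0, -0.006], [0, -0.005, 0, 0, 0, -0.008]]]'

```text
t: 21.0
eef_pos: [583.5, 333.9, 65.8]
tcp_rot: [3.141, -0.001, 1.121]
ft_force: [3.8, -2.2, -1.1]
opening: 0.008
```

Call:
send_rows --moves '[[[0.0005, -0.002, 0, 0, 0, -0.003], [0.0005, -0.004, 0, 0, 0, -0.006], [0.0005, -0.005, 0, 0, 0, -0.008]]]'

```text
t: 21.25
eef_pos: [582.2, 334.7, 65.8]
tcp_rot: [3.141, -0.001, 1.134]
ft_force: [4.5, -0.9, -1.0]
opening: 0.004
```

Call:
send_rows --moves '[[[0.0005, -0.002, 0, 0, 0, -0.003], [0.0005, -0.004, 0, 0, 0, -0.006], [0.0005, -0.005, 0, 0, 0, -0.008]]]'

```text
t: 21.5
eef_pos: [581.0, 335.4, 65.8]
tcp_rot: [3.141, -0.001, 1.146]
ft_force: [4.6, 0.3, -2.0]
opening: 0.003
```

```bash
python3 - <<'E'
from h import *
s=env.state(); print(s['ft_force'],s['moment'])
c=cam('scene'); n=cv2.resize(c['image'][214:274,208:288,::-1],(800,600),interpolation=cv2.INTER_CUBIC); cv2.imwrite('pics/st3.png',n)
o=cv2.imread('pics/st2.png').astype(int).sum(2); d=np.abs(o-n.astype(int).sum(2))
# light-arm blob location in old/new (arm area)
for i in (o,n.astype(int).sum(2)):
    r=i[230:420,500:680]; m=r>360; y,x=np.nonzero(m); print(m.sum(),x.min()+500 if len(x) else 0,x.mean()+500,y.mean()+230, r[::25,::20].tolist())
E
```

```text
[ 4.63640327  0.34751564 -2.04054081] [ 0.01292537 -0.95807035  0.00206758]
11024 500 607.3985849056604 296.6670899854862 [[426, 329, 358, 404, 380, 394, 408, 412, 417], [335, 259, 358, 303, 215, 231, 357, 412, 428], [218, 234, 261, 180, 138, 148, 338, 407, 402], [212, 350, 385, 221, 119, 122, 359, 405, 394], [232, 400, 459, 434, 420, 395, 433, 368, 219], [242, 295, 343, 370, 395, 401, 338, 289, 237], [212, 218, 204, 217, 222, 237, 232, 226, 230], [285, 268, 227, 219, 201, 204, 197, 208, 172]]
10890 500 606.8498622589532 295.8965105601469 [[428, 333, 367, 399, 382, 393, 417, 409, 419], [340, 247, 360, 305, 233, 236, 365, 413, 416], [222, 243, 258, 171, 129, 152, 337, 416, 418], [227, 305, 408, 377, 347, 306, 394, 399, 391], [228, 344, 421, 426, 438, 438, 436, 360, 219], [219, 227, 244, 239, 248, 260, 291, 277, 236], [219, 229, 226, 218, 215, 219, 227, 210, 236], [446, 420, 260, 202, 201, 205, 195, 199, 164]]
```

Call:
send_rows --moves '[[[0.002, -0.002, 0, 0, 0, -0.003], [0.003, -0.004, 0, 0, 0, -0.006], [0.003, -0.005, 0, 0, 0, -0.008]]]'

```text
t: 21.8
eef_pos: [579.7, 336.4, 65.8]
tcp_rot: [-3.141, 0.001, 1.159]
ft_force: [4.7, -2.2, -0.4]
opening: 0.007
```

Call:
send_rows --moves '[[[0.001, -0.002, 0, 0, 0, -0.003], [0.001, -0.004, 0, 0, 0, -0.006], [0.001, -0.005, 0, 0, 0, -0.008]]]'

```text
t: 22.05
eef_pos: [578.5, 337.1, 65.8]
tcp_rot: [-3.142, 0.001, 1.172]
ft_force: [3.8, -3.7, -0.6]
opening: 0.003
```

Call:
send_rows --moves '[[[0.001, -0.002, 0, 0, 0, -0.003], [0.001, -0.004, 0, 0, 0, -0.006], [0.001, -0.005, 0, 0, 0, -0.008]]]'

```text
t: 22.3
eef_pos: [577.3, 337.9, 65.8]
tcp_rot: [3.142, 0.001, 1.184]
ft_force: [4.2, -3.1, -0.6]
opening: 0.009
```

Call:
send_rows --moves '[[[0.001, -0.002, 0, 0, 0, -0.003], [0.001, -0.004, 0, 0, 0, -0.006], [0.001, -0.005, 0, 0, 0, -0.008]]]'

```text
t: 22.55
eef_pos: [576.1, 338.6, 65.7]
tcp_rot: [3.141, 0.001, 1.197]
ft_force: [4.4, -5.5, -0.3]
opening: 0.005
```

Call:
send_rows --moves '[[[0, -0.002, 0, 0, 0, -0.003], [0, -0.003, 0, 0, 0, -0.005], [0, -0.003, 0, 0, 0, -0.005]]]'

```text
t: 22.8
eef_pos: [575.3, 339.0, 65.8]
tcp_rot: [3.141, 0.001, 1.205]
ft_force: [4.7, -5.0, -1.1]
opening: 0.005
```

Call:
send_rows --moves '[[[0, -0.002, 0, 0, 0, -0.003], [0, -0.003, 0, 0, 0, -0.005], [0, -0.004, 0, 0, 0, -0.005]]]'

```text
t: 23.05
eef_pos: [574.4, 339.5, 65.8]
tcp_rot: [3.141, 0.0, 1.212]
ft_force: [6.1, -4.2, -1.8]
opening: 0.004
```

Call:
send_rows --moves '[[[0, -0.002, 0, 0, 0, -0.002], [0, -0.003, 0, 0, 0, -0.003], [0, -0.004, 0, 0, 0, -0.004]]]'

```text
t: 23.3
eef_pos: [573.4, 340.0, 65.8]
tcp_rot: [3.141, 0.0, 1.219]
ft_force: [6.9, -3.6, -1.7]
opening: 0.006
```

Call:
send_rows --moves '[[[0, -0.002, 0, 0, 0, -0.002], [0, -0.003, 0, 0, 0, -0.003], [0, -0.004, 0, 0, 0, -0.004]]]'

```text
t: 23.55
eef_pos: [572.4, 340.5, 65.8]
tcp_rot: [3.14, -0.0, 1.225]
ft_force: [6.7, -4.6, -1.7]
opening: 0.003
```

Call:
send_rows --moves '[[[0, -0.002, 0, 0, 0, -0.002], [0, -0.003, 0, 0, 0, -0.003], [0, -0.004, 0, 0, 0, -0.004]]]'

```text
t: 23.8
eef_pos: [571.4, 341.0, 65.8]
tcp_rot: [3.14, -0.001, 1.231]
ft_force: [7.8, -3.0, -1.3]
opening: 0.003
```

Call:
send_rows --moves '[[[0, -0.002, 0, 0, 0, -0.002], [0, -0.004, 0, 0, 0, -0.004], [0, -0.005, 0, 0, 0, -0.005]]]'

```text
t: 24.05
eef_pos: [570.2, 341.5, 65.8]
tcp_rot: [3.14, -0.001, 1.239]
ft_force: [9.1, -3.0, -3.3]
opening: 0.005
```

Call:
send_rows --moves '[[[0, -0.002, 0, 0, 0, 0], [0, -0.004, 0, 0, 0, 0], [0, -0.005, 0, 0, 0, 0]]]'

```text
t: 24.3
eef_pos: [568.9, 342.0, 65.8]
tcp_rot: [3.14, -0.001, 1.239]
ft_force: [9.7, -2.7, -3.7]
opening: 0.005
```

Call:
send_rows --moves '[[[0, -0.002, 0, 0, 0, 0], [0, -0.004, 0, 0, 0, 0], [0, -0.005, 0, 0, 0, 0], [0, -0.005, 0, 0, 0, 0]]]'

```text
t: 24.63
eef_pos: [567.5, 342.5, 65.8]
tcp_rot: [3.14, -0.001, 1.239]
ft_force: [9.6, -3.4, -4.1]
opening: 0.007
```

```bash
python3 - <<'E'
from h import *
s=env.state(); print(s['ft_force'],s['moment'])
c=cam('scene'); n=cv2.resize(c['image'][214:274,208:288,::-1],(400,300),interpolation=cv2.INTER_CUBIC)
w=cam('wrist'); save(w,'w9.png'); b=cv2.resize(w['image'][100:340,0:400,::-1],(400,240)); b=cv2.copyMakeBorder(b,0,60,0,0,cv2.BORDER_CONSTANT)
cv2.imwrite('pics/fin.png',np.hstack([n,b]))
E
```

```text
[ 9.63002459 -3.3746087  -4.09364576] [-0.49536165 -1.76085928  0.06668115]
```

View pics/fin.png

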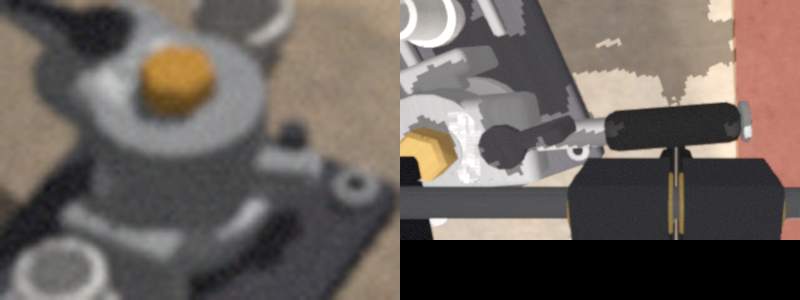

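Left: the pin shows only its top (292,130) behind the arm (290,160), i.e. arm at pin; right: lever still on its new side. A little more lean, then hold.

Call:
send_rows --moves '[[[0, -0.003, 0, 0, 0, -0.01], [0, -0.005, 0, 0, 0, -0.02], [0, -0.005, 0, 0, 0, -0.02], [0, -0.005, 0, 0, 0, -0.02], [0, -0.005, 0, 0, 0, -0.02]]]'

```text
t: 25.15
eef_pos: [566.4, 343.3, 65.9]
tcp_rot: [3.139, -0.002, 1.27]
ft_force: [11.0, -0.9, -4.6]
opening: 0.004
```

Call:
send_rows --moves '[[[0, -0.003, 0, 0, 0, -0.01], [0, -0.006, 0, 0, 0, -0.02], [0, -0.006, 0, 0, 0, -0.02], [0, -0.006, 0, 0, 0, -0.02], [0, -0.006, 0, 0, 0, -0.02]]]'

```text
t: 25.57
eef_pos: [564.9, 344.2, 65.9]
tcp_rot: [3.139, -0.002, 1.302]
ft_force: [11.4, 0.8, -5.6]
opening: 0.003
```

```bash
cat > hang.py <<'E'
from h import *
def ang(c):
    g=c['image'].max(2); P=[]
    for u in range(225,325,4):
        r=np.nonzero(g[185:260,u]<62)[0]
        if len(r): P.append(atz(c,(u,185+r[0]),66)[:2])
    P=np.array(P); vx,vy,x,y=cv2.fitLine(P.astype(np.float32),cv2.DIST_HUBER,0,.01,.01).ravel()
    a=np.arctan2(vy,vx); a=a if a>0 else a+np.pi
    n=np.array([-np.sin(a),np.cos(a)]); print('handle angle',a.round(3),'edge offset from bolt',(n@(np.array([x,y])-[516,236])).round(1),len(P))
if __name__=='__main__':
    c=cam('wrist'); ang(c); s=env.state(); print(s['t'],s['ft_force'],s['eef_pos'],s['joints'][5])
    w=dict(c); w['image']=cv2.imread('pics/w9.png')[:,:,::-1]
    from scipy.spatial.transform import Rotation as R
    T=np.eye(4);T[:3,:3]=R.from_euler('xyz',[3.14,-.001,1.239]).as_matrix();T[:3,3]=[567.5,342.5,65.8]
    w['T']=T@np.array(c['mount']); ang(w)
    w['image']=cv2.imread('pics/w8.png')[:,:,::-1]; T[:3,:3]=R.from_euler('xyz',[-3.141,0,.84]).as_matrix();T[:3,3]=[606.2,308,65.7]
    w['T']=T@np.array(c['mount']); ang(w)
    print(proj(c,[516,236,83]))
    q=cam('scene'); n=q['image'][214:274,208:288,::-1]; cv2.imwrite('pics/st5.png',n)
    print(n.astype(int).sum(2)[22:40,48:66].tolist())
E
python3 hang.py
```

```text
handle angle 1.338 edge offset from bolt 10.4 25
25.6167 [10.78450981 -0.05153808 -6.00496185] [564.87311386 344.15029563  65.89906668] -0.8538129794316233
handle angle 1.32 edge offset from bolt 9.6 25
handle angle 0.873 edge offset from bolt 10.1 25
[ 14.41328965 248.00669343]
[[418, 434, 418, 366, 332, 350, 371, 403, 400, 412, 400, 401, 404, 408, 413, 401, 416, 414], [440, 429, 401, 340, 295, 323, 377, 396, 370, 362, 345, 379, 384, 405, 418, 418, 422, 423], [437, 413, 372, 296, 272, 337, 365, 370, 344, 300, 284, 295, 325, 363, 401, 417, 408, 414], [425, 371, 314, 254, 269, 331, 375, 346, 284, 245, 207, 226, 264, 337, 389, 415, 408, 417], [361, 304, 268, 250, 239, 310, 339, 309, 230, 189, 199, 204, 233, 325, 368, 414, 413, 412], [283, 247, 218, 232, 249, 272, 283, 255, 180, 159, 175, 167, 197, 294, 375, 407, 405, 402], [226, 233, 217, 221, 251, 264, 264, 211, 148, 141, 136, 130, 171, 268, 358, 402, 419, 418], [204, 206, 225, 254, 295, 339, 340, 309, 264, 230, 189, 195, 231, 312, 387, 405, 414, 414], [217, 216, 242, 274, 365, 412, 426, 404, 376, 356, 325, 325, 357, 400, 421, 413, 410, 401], [212, 223, 261, 330, 389, 443, 459, 446, 439, 434, 426, 413, 438, 449, 457, 413, 350, 329], [217, 231, 258, 333, 392, 430, 427, 431, 443, 438, 446, 435, 426, 434, 451, 414, 306, 256], [230, 217, 238, 297, 348, 357, 369, 388, 379, 377, 393, 402, 395, 393, 428, 402, 298, 219], [207, 199, 227, 238, 274, 280, 278, 299, 282, 302, 311, 304, 312, 330, 342, 365, 286, 221], [207, 211, 212, 228, 230, 236, 221, 243, 242, 232, 238, 237, 240, 282, 294, 300, 264, 230], [224, 220, 234, 223, 228, 219, 233, 221, 229, 223, 222, 224, 215, 249, 260, 267, 226, 218], [220, 231, 222, 224, 245, 250, 240, 235, 213, 241, 225, 241, 220, 232, 241, 243, 206, 231], [225, 221, 245, 254, 261, 256, 233, 225, 220, 242, 219, 228, 219, 207, 223, 217, 211, 207], [232, 273, 323, 329, 314, 268, 243, 202, 205, 214, 202, 207, 223, 204, 210, 190, 190, 196]]
```

```bash
python3 - <<'E'
from h import *
n=cv2.imread('pics/st5.png'); f=cv2.resize(cv2.imread('pics/fin.png')[:,:400],(80,60),interpolation=cv2.INTER_AREA)
s3=cv2.resize(cv2.imread('pics/st3.png'),(80,60),interpolation=cv2.INTER_AREA); s2=cv2.resize(cv2.imread('pics/st2.png'),(80,60),interpolation=cv2.INTER_AREA)
for nm,i in(('st2 1.03',s2),('st3 1.146',s3),('fin',f),('now',n)):
    g=i.astype(float).sum(2)
    # arm's top face along columns: centroid row of bright part, columns 53-60
    out=[]
    for u in range(53,61):
        r=g[27:39,u]; w=np.clip(r-280,0,None); out.append((w@np.arange(27,39)/w.sum()).round(2))
    print(nm,out,np.mean(out).round(2))
# predicted arm-top row vs arm angle
c=cam('scene')
for a in(-1.5,-1.4,-1.3,-1.2,-1.1):
    r=np.array([np.cos(a),np.sin(a)]); print(a,(proj(c,[*(np.array([516,236.5])+37*r),46])-[208,214]).round(2))
print(env.state()['ft_force'])
E
```

```text
st2 1.03 [np.float64(32.07), np.float64(32.53), np.float64(33.06), np.float64(33.43), np.float64(33.67), np.float64(33.83), np.float64(33.92), np.float64(33.9)] 33.3
st3 1.146 [np.float64(31.41), np.float64(31.59), np.float64(31.75), np.float64(31.82), np.float64(31.86), np.float64(32.05), np.float64(32.23), np.float64(32.18)] 31.86
fin [np.float64(31.14), np.float64(31.17), np.float64(31.4), np.float64(31.65), np.float64(31.76), np.float64(31.84), np.float64(31.96), np.float64(31.78)] 31.59
now [np.float64(31.09), np.float64(31.08), np.float64(31.41), np.float64(31.52), np.float64(31.67), np.float64(31.88), np.float64(31.89), np.float64(31.75)] 31.54
-1.5 [55.07 36.47]
-1.4 [56.01 34.92]
-1.3 [56.73 33.32]
-1.2 [57.22 31.69]
-1.1 [57.48 30.05]
[10.81711977  0.7116985  -4.7751172 ]
```

The arm in the scene image has stayed put (31.6 → 31.5 px) while the grip force rose from about 5 to 11 N: the bolt is on the stop, at roughly 22 N on the pin. Let go gently and go up.

Call:
send_rows --moves '[[[0, 0.01, 0, 0, 0, 0], [0, 0.02, 0, 0, 0, 0], [0, 0.03, 0, 0, 0, 0], [0, 0.04, 0, 0, 0, 0], [0, 0.06, 0, 0, 0, 0], [0, 0.1, 0, 0, 0, 0], [0, 0.1, -0.1, 0, 0, 0], [0, 0.1, -0.2, 0, 0, 0], [0, 0.1, -0.3, 0, 0, 0], [0, 0.1, -0.3, 0, 0, 0]]]'

```text
t: 26.55
eef_pos: [594.5, 336.5, 161.7]
tcp_rot: [3.136, -0.005, 1.301]
ft_force: [1.0, 1.0, 0.2]
opening: 0.007
```

```bash
python3 - <<'E'
from h import *
q=cam('scene'); g=q['image'][214:274,208:288].astype(float).sum(2); out=[]
for u in range(53,61):
    r=g[27:39,u]; w=np.clip(r-280,0,None); out.append(w@np.arange(27,39)/w.sum())
print('arm row',np.mean(out).round(2))
w=cam('wrist'); s=env.state(); print(s['t'],s['eef_pos'],s['ft_force'])
P={}
for n,c in(('scene',q),('wrist',w)):
    for k,z in(('lever_tab',85.5),('direction_lever',80),('cam_bolt',83),('grip',63),('cup',43),('pin',50),('dog_face',41)):
        print(n,k,[(np.round(atz(c,d['xy'],z)[:2]),round(d['confidence'],2)) for d in env.look_for(n,k)])
for d in env.outline_of('wrist','direction_lever')[:1]:
    m=d['region']; v,u=np.nonzero(m); pts=np.array([atz(w,(a,b),82)[:2] for a,b in zip(u,v)],np.float32)
    print('lever',cv2.fitLine(pts,cv2.DIST_L2,0,.01,.01).ravel(),d['confidence'],len(u))
g=w['image'].max(2); 
m=((g<50)*255).astype(np.uint8); n_,l,st,ce=cv2.connectedComponentsWithStats(m)
for i in range(1,n_):
    if 150<st[i][4]<6000:
        v,u=np.nonzero(l==i); pts=np.array([atz(w,(a,b),70)[:2] for a,b in zip(u,v)],np.float32); vx,vy,x,y=cv2.fitLine(pts,cv2.DIST_L2,0,.01,.01).ravel(); print('dark',st[i][4],(x,y),np.arctan2(vy,vx),np.ptp(pts,0))
E
```

```text
arm row 31.71
26.65 [592.77030132 335.75485043 156.72652314] [ 0.07871212 -0.4124909  -0.35564243]
scene lever_tab [(array([438., 202.]), 0.56), (array([515., 252.]), 0.49), (array([442., 118.]), 0.43)]
scene direction_lever [(array([532., 277.]), 0.68)]
scene cam_bolt [(array([470., 193.]), 0.87)]
scene grip [(array([527., 265.]), 0.63), (array([489., 191.]), 0.5)]
scene cup [(array([370.,  92.]), 0.97), (array([557.,  79.]), 0.88), (array([451., 230.]), 0.59), (array([594., 259.]), 0.2)]
scene pin [(array([491., 202.]), 0.74), (array([444., 226.]), 0.31)]
scene dog_face [(array([512., 218.]), 0.8)]
wrist lever_tab [(array([529., 278.]), 0.64), (array([465., 326.]), 0.34)]
wrist direction_lever [(array([530., 277.]), 0.79)]
wrist cam_bolt [(array([517., 240.]), 0.59), (array([501., 267.]), 0.37)]
wrist grip [(array([533., 268.]), 0.95)]
wrist cup [(array([566., 117.]), 0.93), (array([448., 239.]), 0.77)]
wrist pin [(array([497., 256.]), 0.8)]
wrist dog_face [(array([516., 218.]), 0.63)]
lever [1.5053582e-01 9.8860455e-01 5.3114825e+02 2.7966324e+02] 0.83 1228
dark 450 (np.float32(555.0848), np.float32(346.7482)) 1.1597546 [25.024597 55.596344]
dark 552 (np.float32(575.54425), np.float32(122.39265)) -0.45791018 [26.781189 22.27182 ]
dark 757 (np.float32(690.2523), np.float32(533.6148)) 0.13567798 [29.818726 23.404907]
```

```bash
python3 -c "
from h import *
print(env.job_done())"
```

```text
the job is handed in; nothing more can be done
None
```

The job is handed in, with the clamp open as far as its stop. I flipped the direction lever to the loosening side with the shut fingertips. Then I pushed the grip counter-clockwise in small steps until the bolt's arm stopped against the pin, leaned on it, backed off and raised the tool. It finished at about 27 s of the 58 s.

**Stop:** In the scene camera the arm stood still while the push on the grip rose from about 5 N (running drag) to about 11 N. That works out to about 22 N between arm and pin, calculated from the grip force and not measured directly. I held at least 8 N for over 1.5 s.

**After letting go:**
- The arm's image moved by only about 0.2 px, roughly 0.4 mm, so it should be well within 2.5 mm of touching.
- The handle sprang back about 0.1 rad.
- The lever still points about 0.2 rad counter-clockwise of the handle. That is a coarse fit, close to the 0.2 rad limit; in the last pictures it was clearly on the new side.
- The cup is within about 3 mm of where it was first seen.
- I felt no contact with other things on the bench, but I did not re-measure them.

**Disagreements:**
- The trained networks often mixed up the pin, the arm face and the ring, so I relied on the pictures and projected geometry instead.
- My estimate of where the stop would come, at a handle angle of about 0.95 rad, was too early. Contact came at about 1.2 rad.
- The handle gave elastically at the stop, which I had not expected.
- I had used all 12 picture views, so the final checks were numeric only.

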